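Stow the vacuum flask in the free cradle before casting off

TASK

We are about to cast off, and the tall flask must not stay standing on the galley counter. One of the two V-shaped cradles of the teak rack already holds a flask: lay the standing steel vacuum flask gently on its side in the other, free cradle, cap either way round, and leave the stowed flask and the other things where they are.

Things in the scene. Friction and masses are not known exactly. Their poses are not given: they have to be found in the camera images.
- flask: the standing vacuum flask, loose, about 280 g: plain steel cylinder 58 mm in diameter from 0 to 132 mm above its foot, a short shoulder to 141 mm, then a black screw cap 44 mm in diameter from 141 to 190 mm (the best place to grip). Origin at the centre of its foot, z along its axis from foot to cap; it is round, so its yaw means nothing
- flask_mid (a point): the point on the standing flask's axis 68 mm above its foot (middle of the steel cylinder); axes as the flask's
- flask_cap (a point): the point on the standing flask's axis 166 mm above its foot (middle of the black cap); axes as the flask's
- stowed_flask: an identical flask already lying in one of the two cradles, its cap to the rack's +y; origin on its axis 68 mm from its foot (at the middle of its steel cylinder), y along its axis towards the cap
- rack: fixed teak rack: base board 260 (x) by 110 (y) by 15 mm with two V cradles 130 mm apart along x. Each is a pair of 90-degree V saddles 22 mm thick, centred at y = +-30 mm; a lying flask's axis runs along the rack's y. V bottom 30 mm and V tips 65 mm above the counter, mouth 71 mm wide. Origin at the centre of its underside on the counter, z up
- bay_near (a point): where the flask_mid point of a flask lying in the cradle on the rack's -x side (nearer the robot) comes to be: 71 mm above the counter, 65 mm to -x of the rack's origin; axes as the rack's
- bay_far (a point): the same point of the cradle on the rack's +x side (farther from the robot): 71 mm above the counter, 65 mm to +x of the rack's origin; axes as the rack's
- food_can: bystander: upright food can, 74 mm in diameter, 110 mm high; origin at the centre of its underside
- canister: bystander: square food canister with a white lid, 106 by 106 by 113 mm high; origin at the centre of its underside
- mug: bystander: white mug, 80 mm in diameter, 90 mm high, handle at its +y; origin at the centre of its underside

How it is judged (in metres and radians):
At the end, for the whole second after the job is handed in: The flask that stood lies at rest and released in both V saddles of the free cradle: axis within 7 degrees of the cradle's, flask_mid within 10 mm sideways, 8 mm in height and 20 mm lengthwise of the bay point. The stowed flask still lies in its own cradle, moved under 20 mm (((x of flask_mid in the frame of bay_near between -0.01 and 0.01 m and y of flask_mid in the frame of bay_near between -0.02 and 0.02 m and z of flask_mid in the frame of bay_near between -0.008 and 0.008 m) or (x of flask_mid in the frame of bay_far between -0.01 and 0.01 m and y of flask_mid in the frame of bay_far between -0.02 and 0.02 m and z of flask_mid in the frame of bay_far between -0.008 and 0.008 m)) and angle between the z axis of flask and the y axis of rack, either way round below 0.12 rad and linear speed of flask below 0.02 m/s and angular speed of flask below 0.2 rad/s and distance of stowed_flask from where it was at the start of the episode below 0.02 m); the robot touches nothing.
It fails at once if the standing flask is let fall or knocked over: it moves faster than 0.5 m/s while the fingers do not touch it (a free fall of about 13 mm) (linear speed of flask above 0.5 m/s and contact force between flask and the fingers below 0.2 N).
It fails at once if the flask is pressed or knocked hard against the rack: more than 50 N between them (contact force between flask and rack above 50 N).
It fails at once if the already stowed flask is moved by 20 mm or more (distance of stowed_flask from where it was at the start of the episode above 0.02 m).
It fails at once if the food can, the canister or the mug is moved by 30 mm or more (distance of any of food_can, canister, mug from where it was at the start of the episode above 0.03 m).
It also fails if it takes over 38 s, if anything falls off the work surface, if the arm or the gripper's body presses on something with over 40 N, if the wrist force passes 120 N, or if a joint passes its speed limit or range.

ROBOT

A 6-joint arm with a two-finger parallel gripper is mounted at the origin on the work surface. World frame = base frame: x ahead of the robot, y to its left, z up, the work surface at z = 0. Lengths are in mm, angles in rad, forces in N, time in s.
With the tool pointing down it reaches from about 350 to 975 mm from the base axis. Payload 7.1 kg.
Tool frame: the origin (TCP) lies midway between the tips of the shut fingers; the grasp point (between the pads) lies 19 mm behind it; z points along the fingers, y is the line along which they close (so a half turn about z gives the same grasp; the last joint's range is limited). The gripper opens to 88 mm and grips with 3 to 60 N. Pads are 20 mm wide; open, the fingers measure 115 mm over their backs; the gripper's body (75 mm by 178 mm) begins 61 mm behind the grasp point.
Start: joints at [1.167, 0.423, 1.63, -0, 1.089, -0.019], TCP at [234.576, 579.292, 222.675] pointing down, gripper open.
Joint ranges: [-3, 3], [-0.9, 2.11], [0.09, 2.58], [-1.31, 4.45], [0.11, 2.69], [-2.54, 2.54]. Speed limits (rad/s): [2.39, 2.39, 3.01, 3.14, 3.14, 3.14].

INTERFACE

Orientations are given as a rotation vector (axis times angle).
In Python, from workcell import ctrl gives the robot as it stands. The module is installed in compiled form; this text tells all that it offers.
- The arm moves only by the tool apply_moves, never from a script. Its argument "targets" is a list of rows, each a list of 3 entries, a list of its own where there are three numbers: the opening, from -1 (shut) to 1 (fully open), then the shift along the tool's x, y, z normalised to -1 to 1, where 1 is 5 cm, then the turn, a rotation vector about the tool's x, y, z normalised to -1 to 1, where 1 is 90 degrees. In form: [[jaw, [x, y, z], [wx, wy, wz]], ...]. A call has 1 to 8 rows; each row shifts and turns the commanded pose from where the row before left it, along the tool's axes as they then stand; what a row does not reach is not made up. A row lasts 1/8 s, in which the tool goes at most 62.5 mm and 10.7 degrees, less where a joint would pass 70% of its speed; a pose out of reach is approached as far as the arm can. A call with a number of a shift or a turn outside -1 to 1 is refused whole. A call with a gripper value outside its range is refused whole. The fingers move at their own pace and stop on an object; the grip force is fixed at half the most. Time passes only in rows, so rows that do not move let the fingers close. It gives the time, the measured TCP pose, the force, the opening and the grip force at its end, in the units of the state.
- ctrl.get_obs(): the state, without advancing time (a new reading comes with each control period).
- ctrl.get_image(name): name is "side" or "top" or "wrist"; returns a dict with "pixels" (480x640x3 uint8, blue, green, red), "camera_matrix" (3x3 intrinsics, pixels), "view" (4x4, takes a point from world to camera coordinates); the wrist camera has in their place "hand_eye" (4x4, takes a point from camera to tool coordinates, whose origin is the TCP and whose axes are the flange's). Camera axes: x right, y down, z forward; pixel columns grow to the right and rows downward; lengths in mm; the calibration is good to about 2 mm. A picture is of the moment at which its call begins: read the wrist's pose just before it. There is no depth.
- ctrl.close_job(): hands the job in; it is judged then, once.
Trained networks look in the newest picture that a camera, given by its name, has taken for a name from the list of things; names that differ only in an ending like _2 or _b are one class to them, and where a whole thing is asked for, a point or a joint stands for the part that bears it (a point fixed in the world has none). Each returns a list of dicts, best first, with "score" (0 to 1); they miss things now and then, are a little off and sometimes report something else, mostly with a low value. They report only what shows in the picture. A call takes as long as a camera call.
- ctrl.masks_of(label, camera): "region" (480x640 bool, what is visible of it) and "bbox" ([left, top, right, bottom] in pixels, round what is visible of it).
- ctrl.pinpoint(label, camera): "xy" ([column, row] in pixels: a listed point, or the origin of a listed thing).
The state is a dict: "t": time; "qpos": joint angles; "qvel": joint speeds; "joint_torque": joint torques, N m; "ee_pos": TCP position; "orientation": TCP orientation; "ft_force": force on the tool from outside, world axes, zero at the start; "moment": the same for the moment, N m; "width": finger opening in mm; "grasp_force": force on a finger pad.
Only numpy, scipy, OpenCV 4.12 (cv2) and the standard library are available. Lean on these libraries where they do the work, as an engineer would, in place of code of your own. Each camera call takes 0.05 s, during which the arm holds its last target. There are 200 camera calls.

## Working session

There is one attempt and no reset: what is moved stays moved. The work goes in short steps, Python scripts to look and compute and a tool call to move; the robot and the scene stay as the last step left them, time stands still between calls to the robot, and variables do not carry over. Pictures are saved under pics/ and viewed, at most 10 in all, crops included, and the job is handed in when it is done.

Besides the shell and the picture viewer there is one more tool, called by a JSON object that holds its "method" and its "body". apply_moves: Moves the arm, as the interface text tells. Scaled input: -1 to 1 covers 5 cm each way for a shift and 90 degrees each way for a turn. Its arguments: {"type":"object","properties":{"targets":{"type":"array"}},"required":["targets"]}

```bash
mkdir -p pics; cat > h.py <<'E'
import numpy as np, cv2
from scipy.spatial.transform import Rotation as R
from workcell import ctrl
def P(im): return im["camera_matrix"]@np.array(im["view"])[:3]
def wristP(im,o):
    T=np.eye(4);T[:3,:3]=R.from_rotvec(o["orientation"]).as_matrix();T[:3,3]=o["ee_pos"]
    return im["camera_matrix"]@np.linalg.inv(T@np.array(im["hand_eye"]))[:3]
def tri(Ps,xs):
    A=[]
    for p,x in zip(Ps,xs): A+= [x[0]*p[2]-p[0], x[1]*p[2]-p[1]]
    A=[a/np.linalg.norm(a[:3]) for a in A]
    s=np.linalg.lstsq(np.array(A)[:,:3],-np.array(A)[:,3],rcond=None)
    return s[0], np.sqrt(s[1]) if len(s[1]) else None
def onplane(p,x,z):
    A=np.array([x[0]*p[2]-p[0], x[1]*p[2]-p[1]]); return np.linalg.solve(A[:,:2],-A[:,3]-A[:,2]*z)
def proj(p,X):
    q=p@np.append(X,1); return q[:2]/q[2]
E
cat > a.py <<'E'
from h import *
ims={}
o=ctrl.get_obs(); print(o)
Pm={}
for n in ["side","top","wrist"]:
    ims[n]=ctrl.get_image(n); cv2.imwrite(f"pics/{n}0.png",ims[n]["pixels"])
    Pm[n]=P(ims[n]) if n!="wrist" else wristP(ims[n],o)
np.savez("P.npz",**Pm)
for l in ["flask","flask_mid","flask_cap","stowed_flask","rack","bay_near","bay_far","food_can","canister","mug"]:
    d={n:ctrl.pinpoint(l,n) for n in ["side","top"]}
    print(l,{n:[(np.round(e["xy"]).tolist(),round(float(e["score"]),2)) for e in d[n][:3]] for n in d})
    if d["side"] and d["top"]: print("   ",tri([Pm["side"],Pm["top"]],[d["side"][0]["xy"],d["top"][0]["xy"]]))
E
python3 a.py
```

```text
{'t': 0.0, 'qpos': array([ 1.16698312e+00,  4.23813443e-01,  1.63068464e+00, -4.65986143e-05,
        1.08857047e+00, -1.90047482e-02]), 'qvel': array([-9.33741016e-04,  6.38906524e-05,  7.49690537e-06,  5.75425737e-05,
       -1.18588809e-03, -9.55314104e-05]), 'joint_torque': array([-9.10376389e-05, -5.44622111e+01, -2.73660475e+01,  6.45661284e-02,
        2.26156774e-02, -1.01964222e-04]), 'ee_pos': array([234.3900902 , 578.79646567, 221.92089892]), 'orientation': array([-6.00648155e-01, -3.08336321e+00,  2.28012210e-03]), 'ft_force': array([ 0.27046971,  0.23468925, -0.75417868]), 'moment': array([ 0.02485759,  0.01161757, -0.08513505]), 'grasp_force': 0.0, 'width': 88.02837095206934}
flask {'side': [([281.0, 233.0], 0.88)], 'top': [([241.0, 269.0], 0.67)]}
    (array([516.23082659, 165.44835525,  -7.53646969]), array([10.32483341]))
flask_mid {'side': [([312.0, 320.0], 0.48), ([291.0, 176.0], 0.44)], 'top': [([238.0, 270.0], 0.94)]}
    (array([ 552.49681601,  251.16280017, -481.69477961]), array([52.17120685]))
flask_cap {'side': [([284.0, 180.0], 0.64)], 'top': [([231.0, 271.
[... 643 characters left out ...]
0.92), ([259.0, 459.0], 0.63)], 'top': [([361.0, 216.0], 0.68), ([240.0, 267.0], 0.5)]}
    (array([ 657.21071084, -129.01848537,   72.7637123 ]), array([0.42738185]))
food_can {'side': [([372.0, 231.0], 0.76)], 'top': [([240.0, 177.0], 0.81)]}
    (array([757.87525548, 178.41387351, -13.21460995]), array([5.88377689]))
canister {'side': [([293.0, 177.0], 0.79), ([346.0, 296.0], 0.44), ([259.0, 459.0], 0.28)], 'top': [([139.0, 265.0], 0.93)]}
    (array([529.51204131, 430.54309275, -13.23407828]), array([3.30571569]))
mug {'side': [([343.0, 297.0], 0.75), ([258.0, 461.0], 0.72)], 'top': [([478.0, 286.0], 0.84)]}
    (array([ 572.62266508, -334.36135733,  312.76576605]), array([93.81563472]))
```

View pics/side0.png

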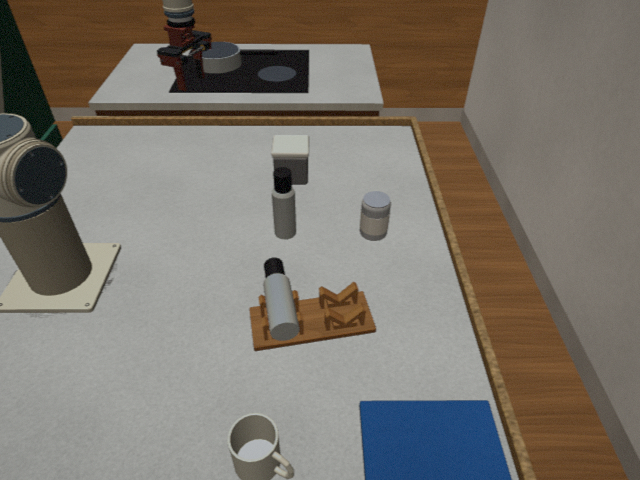

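View pics/top0.png

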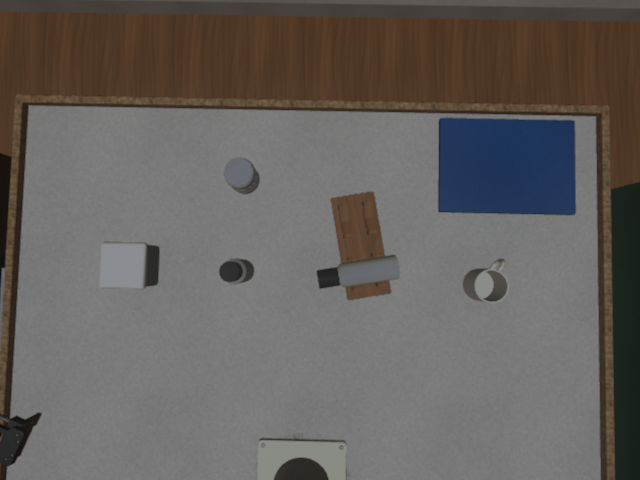

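The side and top pictures show the standing flask at side (284,205) / top (233,270). The stowed flask lies in the near cradle, top (368,270), and the far cradle is free, top (357,215). I'll refine the poses with silhouette fits.

```bash
cat > fit.py <<'E'
from h import *
from scipy.optimize import minimize
t=np.linspace(0,2*np.pi,40)
PROF=[(0,29),(132,29),(141,22),(190,22)]
def pts(c,d):   # foot centre, axis
    d=d/np.linalg.norm(d); u=np.cross(d,[0.3,0.5,0.81]);u/=np.linalg.norm(u);v=np.cross(d,u)
    return [c+h*d+r*(np.outer(np.cos(t),u)+np.outer(np.sin(t),v)) for h,r in PROF]
def sil(p,rings):
    m=np.zeros((1920,2560),np.uint8)
    q=[np.array([proj(p,X) for X in r]) for r in rings]
    for a,b in ((0,1),(1,2),(2,3)):
        h=cv2.convexHull((np.vstack([q[a],q[b]])*4+1.5).round().astype(np.int32)); cv2.fillConvexPoly(m,h,255)
    return cv2.resize(m,(640,480),interpolation=cv2.INTER_AREA)
def fit(views,ringf,x0,step):
    g=[(p,cv2.GaussianBlur(m.astype(np.float32),(0,0),1.5)) for p,m in views]
    f=lambda x:sum(np.sum((cv2.GaussianBlur(sil(p,ringf(x))/np.float32(255),(0,0),1.5)-m)**2) for p,m in g)
    S=np.vstack([x0]+[np.array(x0)+np.eye(len(x0))[i]*step[i] for i in range(len(x0))])
    r=minimize(f,x0,method="Nelder-Mead",options=dict(initial_simplex=S,xatol=.05,fatol=.01,maxiter=250)); return r.x,r.fun
E
cat > b.py <<'E'
from fit import *
Pm=np.load("P.npz")
def near(l,n,X):
    c=proj(Pm[n],X); L=ctrl.masks_of(l,n)
    b=[(np.linalg.norm(np.argwhere(e["region"]).mean(0)[::-1]-c),e) for e in L]
    d,e=min(b,key=lambda q:q[0]); print(l,n,round(d,1),e["bbox"],round(float(e["score"]),2)); return e["region"]
for n in ["side","top"]: pass
V=[(Pm[n],near("flask",n,[520,163,95])) for n in ["side","top"]]
for vs,nm in ((V,"both"),(V[:1],"side"),(V[1:],"top")):
    print("flask",nm,fit(vs,lambda x:pts(np.array([x[0],x[1],0]),np.array([0,0,1.])),[520,163],[8,8]))
print("flask z",fit(V,lambda x:pts(np.array([x[0],x[1],x[2]]),np.array([0,0,1.])),[520,163,0],[8,8,5]))
def lay(x):
    d=np.array([-np.sin(x[3]),np.cos(x[3]),0]); return pts(np.array(x[:3])-68*d,d)
W=[(Pm[n],near("stowed_flask",n,[530,-140,71])) for n in ["side","top"]]
x,f=fit(W,lay,[530,-145,71,0.15],[6,6,5,.1]); print("stowed",x,f)
d=np.array([np.cos(x[3]),np.sin(x[3])]); print("bay_far",x[:2]+130*d)
E
python3 b.py
```

```text
flask side 2.7 [269.4, 168.9, 297.4, 241.2] 0.85
flask top 1.5 [217.8, 258.6, 258.0, 283.7] 0.82
flask both (array([521.0370667 , 159.32836711]), np.float64(16.389171600341797))
flask side (array([521.1790545 , 156.21143949]), np.float64(9.388668060302734))
flask top (array([521.65113983, 159.99166459]), np.float64(1.4648736715316772))
flask z (array([521.05661194, 160.97983772,  -4.25486082]), np.float64(9.109882354736328))
stowed_flask side 1.9 [264.4, 258.2, 304.5, 342.4] 0.85
stowed_flask top 5.2 [317.5, 255.8, 400.7, 289.1] 0.58
stowed [ 5.28319946e+02 -1.49229423e+02  6.88215779e+01  1.85085623e-01] 9.673501014709473
bay_far [ 656.0996111  -125.30543266]
```

{"method": "apply_moves", "body": {"targets": [[1,[0,0,-0.6],[0,0.1,0]],[1,[0,0,-0.6],[0,0,0]]]}}

```text
t: 1.6
ee_pos: [239.9, 576.9, 282.5]
orientation: [-0.573, -2.929, -0.044]
ft_force: [-0.0, 0.8, -0.5]
width: 87.8
grasp_force: 0.0
```

```bash
python3 -c "
from h import *
o=ctrl.get_obs();print(o['t'],o['qpos'],o['ee_pos'],R.from_rotvec(o['orientation']).as_matrix())"
```

```text
1.6 [ 1.07941651  0.37078669  1.57322531  0.16838749  1.22007229 -0.16451904] [239.94820226 576.8725012  282.53221569] [[-0.91446805  0.37697646 -0.14709497]
 [ 0.37237909  0.9262222   0.05870479]
 [ 0.15837295 -0.00109143 -0.98737876]]
```

```bash
cat > plan.py <<'E'
from h import *
def frame(yaw,tilt):
    """tool y = (cos yaw, sin yaw); tilt deg: 0 = down, 90 = horizontal pointing to d=(-sin,cos)"""
    y=np.array([np.cos(yaw),np.sin(yaw),0]); x=np.array([-y[1],y[0],0])
    return np.column_stack([x,y,[0,0,-1]])@R.from_euler("y",tilt,degrees=True).as_matrix()
def plan(p1,R1,jaw=1,step=40,deg=9,start=None):
    if start is None:
        o=ctrl.get_obs(); start=(o["ee_pos"],R.from_rotvec(o["orientation"]).as_matrix())
    p,Q=np.array(start[0],float),start[1]
    p1=np.array(p1,float); r=R.from_matrix(Q.T@R1).as_rotvec()
    n=int(np.ceil(max(np.linalg.norm(p1-p)/step,np.degrees(np.linalg.norm(r))/deg,1)))
    rows=[]
    for k in range(n):
        s=np.round(Q.T@((p1-p)/(n-k))/50,2); w=np.round(R.from_matrix(Q.T@R1).as_rotvec()/(n-k)/(np.pi/2),3)
        p=p+Q@s*50; Q=Q@R.from_rotvec(w*np.pi/2).as_matrix(); rows.append([jaw,s.tolist(),w.tolist()])
    for i in range(0,n,8): print(str(rows[i:i+8]).replace("-0.0,","0,").replace("-0.0]","0]"))
    print("end",p.round(1),n); return p,Q
E
python3 -c "
from plan import *
plan([600,-50,330],frame(.175,0),step=46)"
```

```text
[[1, [-0.69, -0.56, -0.17], [-0.003, -0.006, 0.04]], [1, [-0.73, -0.51, -0.17], [-0.003, -0.006, 0.04]], [1, [-0.76, -0.46, -0.16], [-0.003, -0.006, 0.04]], [1, [-0.79, -0.41, -0.16], [-0.003, -0.006, 0.04]], [1, [-0.82, -0.36, -0.15], [-0.003, -0.006, 0.04]], [1, [-0.84, -0.31, -0.14], [-0.003, -0.006, 0.04]], [1, [-0.86, -0.26, -0.14], [-0.003, -0.006, 0.04]], [1, [-0.87, -0.2, -0.13], [-0.003, -0.006, 0.04]]]
[[1, [-0.89, -0.14, -0.12], [-0.003, -0.005, 0.04]], [1, [-0.89, -0.09, -0.12], [-0.003, -0.005, 0.04]], [1, [-0.9, -0.03, -0.11], [-0.003, -0.006, 0.04]], [1, [-0.9, 0.02, -0.1], [-0.004, -0.005, 0.04]], [1, [-0.9, 0.08, -0.1], [-0.003, -0.006, 0.04]], [1, [-0.89, 0.14, -0.08], [-0.004, -0.005, 0.04]], [1, [-0.88, 0.2, -0.08], [-0.003, -0.006, 0.041]], [1, [-0.86, 0.25, -0.07], [-0.004, -0.005, 0.04]]]
end [600.  -49.8 330.1] 16
```

{"method": "apply_moves", "body": {"targets": [[1,[-0.69,-0.56,-0.17],[-0.003,-0.006,0.04]],[1,[-0.73,-0.51,-0.17],[-0.003,-0.006,0.04]],[1,[-0.76,-0.46,-0.16],[-0.003,-0.006,0.04]],[1,[-0.79,-0.41,-0.16],[-0.003,-0.006,0.04]],[1,[-0.82,-0.36,-0.15],[-0.003,-0.006,0.04]],[1,[-0.84,-0.31,-0.14],[-0.003,-0.006,0.04]],[1,[-0.86,-0.26,-0.14],[-0.003,-0.006,0.04]],[1,[-0.87,-0.2,-0.13],[-0.003,-0.006,0.04]]]}}

```text
t: 2.6
ee_pos: [420.1, 263.1, 306.6]
orientation: [-1.321, -2.766, -0.02]
ft_force: [0.4, 0.3, 0.1]
width: 87.8
grasp_force: 0.0
```

{"method": "apply_moves", "body": {"targets": [[1,[-0.89,-0.14,-0.12],[-0.003,-0.005,0.04]],[1,[-0.89,-0.09,-0.12],[-0.003,-0.005,0.04]],[1,[-0.9,-0.03,-0.11],[-0.003,-0.006,0.04]],[1,[-0.9,0.02,-0.1],[-0.004,-0.005,0.04]],[1,[-0.9,0.08,-0.1],[-0.003,-0.006,0.04]],[1,[-0.89,0.14,-0.08],[-0.004,-0.005,0.04]],[1,[-0.88,0.2,-0.08],[-0.003,-0.006,0.041]],[1,[-0.86,0.25,-0.07],[-0.004,-0.005,0.04]]]}}

```text
t: 3.6
ee_pos: [600.6, -49.9, 330.7]
orientation: [2.018, 2.405, 0.004]
ft_force: [1.2, 0.4, 0.3]
width: 87.6
grasp_force: 0.0
```

```bash
cat > w.py <<'E'
import sys
from h import *
tag=sys.argv[1]
o=ctrl.get_obs(); im=ctrl.get_image("wrist"); p=wristP(im,o); np.save(f"Pw_{tag}.npy",p)
cv2.imwrite(f"pics/w_{tag}.png",im["pixels"]); print(o["t"],o["qpos"].round(2),o["ee_pos"].round(1)); print(im["hand_eye"])
for l in sys.argv[2:]: print(l,[(np.round(e["xy"],1).tolist(),round(float(e["score"]),2)) for e in ctrl.pinpoint(l,"wrist")[:2]])
E
python3 w.py A bay_far bay_near rack
```

```text
3.6 [-0.1   0.29  1.57  0.    1.28 -0.28] [600.6 -49.9 330.7]
[[-8.18042433e-04 -9.67655873e-01 -2.52272556e-01  6.94476885e+01]
 [ 9.99999578e-01 -8.96901961e-04  1.97605170e-04 -8.32947300e-01]
 [-4.17477554e-04 -2.52272288e-01  9.67656198e-01 -1.61950413e+02]
 [ 0.00000000e+00  0.00000000e+00  0.00000000e+00  1.00000000e+00]]
bay_far [([357.8, 272.3], 0.97), ([308.0, 260.1], 0.68)]
bay_near []
rack [([308.2, 261.0], 0.85)]
```

View pics/w_A.png

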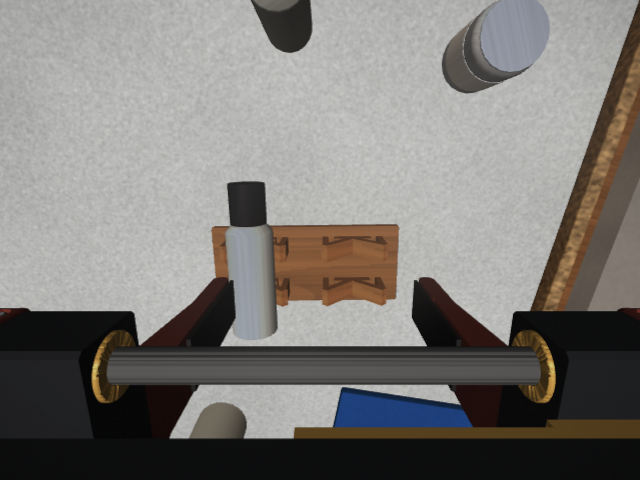

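The wrist picture shows the rack board's top corners at about (213,227) and (397,225), the stowed flask to the left, and the free far cradle at (355,270). I'll refine the board corners and triangulate the bay with the top and side views.

```bash
cat > c.py <<'E'
from fit import *
p=np.load("Pw_A.npy"); Pm=np.load("P.npz")
im=cv2.imread("pics/w_A.png").astype(int); g=im[...,2]-im[...,0]   # red-blue: wood
m=(cv2.GaussianBlur(im.astype(np.float32),(0,0),1)@np.array([-1,0,1],np.float32))>35
cs=np.arange(300,392,4); top=[np.argmax(m[200:250,c])+200 for c in cs]
k=np.polyfit(cs,top,1); print("edge",k,np.polyval(k,[215,397]))
rs=np.arange(235,290,4); rt=[np.max(np.where(m[r,370:420])[0])+370 for r in rs]; kr=np.polyfit(rs,rt,1); print("right",kr)
a=onplane(p,[300,np.polyval(k,300)],15);b=onplane(p,[390,np.polyval(k,390)],15); yaw=np.arctan2(*(b-a)[::-1]); print("yaw",yaw)
r=235;cr=onplane(p,[np.polyval(kr,r),r],15)
ex=np.array([np.cos(yaw),np.sin(yaw)]);ey=np.array([-ex[1],ex[0]])
c=ex*(cr@ex-130)+ey*(a@ey-55); print("centre",c,"bay_far",c+65*ex,"bay_near",c-65*ex)
print("bay_far tri wrist+top+side",tri([p,Pm["top"],Pm["side"]],[[357.8,272.3],[361,216],[343,296]]), onplane(p,[357.8,272.3],71))
E
python3 c.py
python3 -c "
from plan import *
R1=frame(.175+.15,75); d=np.array([-np.sin(.325),np.cos(.325),0]);
f=np.array([521.3,160,0])
P1=f+[0,0,158]-R1[:,2]*110; print(P1)
plan(P1,R1,step=40,deg=10)"
```

```text
edge [-1.48221344e-02  2.30446640e+02] [227.25988142 224.56225296]
right [-4.12087912e-02  4.07255495e+02]
yaw 0.1884386419294349
centre [ 588.82046937 -133.88455102] bay_far [ 652.66983381 -121.70839968] bay_near [ 524.97110494 -146.06070236]
bay_far tri wrist+top+side (array([ 657.94591133, -123.05918384,   64.69859175]), array([8.96713702])) [ 656.27154011 -115.08851984]
[555.22714631  59.3103658  186.47009496]
[[1, [0.29, -0.06, 0.36], [0.008, 0.104, -0.01]], [1, [0.22, -0.05, 0.4], [0.008, 0.104, -0.01]], [1, [0.16, -0.05, 0.43], [0.008, 0.104, -0.01]], [1, [0.08, -0.04, 0.45], [0.008, 0.104, -0.01]], [1, [0.01, -0.03, 0.46], [0.008, 0.104, -0.01]], [1, [-0.07, -0.03, 0.46], [0.008, 0.104, -0.01]], [1, [-0.14, -0.02, 0.45], [0.008, 0.104, -0.01]], [1, [-0.2, -0.02, 0.41], [0.007, 0.103, -0.01]]]
end [555.4  59.3 186.8] 8
```

{"method": "apply_moves", "body": {"targets": [[1,[0.29,-0.06,0.36],[0.008,0.104,-0.01]],[1,[0.22,-0.05,0.4],[0.008,0.104,-0.01]],[1,[0.16,-0.05,0.43],[0.008,0.104,-0.01]],[1,[0.08,-0.04,0.45],[0.008,0.104,-0.01]],[1,[0.01,-0.03,0.46],[0.008,0.104,-0.01]],[1,[-0.07,-0.03,0.46],[0.008,0.104,-0.01]],[1,[-0.14,-0.02,0.45],[0.008,0.104,-0.01]],[1,[-0.2,-0.02,0.41],[0.007,0.103,-0.01]]]}}

```text
t: 4.8
ee_pos: [555.3, 60.8, 187.1]
orientation: [-1.118, -1.561, -0.863]
ft_force: [0.7, -0.3, -0.7]
width: 87.9
grasp_force: 0.0
```

```bash
python3 w.py B flask_cap flask_mid flask; cat > d.py <<'E'
from fit import *
p=np.load("Pw_B.npy");Pm=np.load("P.npz")
L=ctrl.masks_of("flask","wrist"); e=L[0]; print(e["bbox"],e["score"])
print(fit([(p,e["region"])],lambda x:pts(np.array([x[0],x[1],0]),np.array([0,0,1.])),[521,160],[8,8]))
E
python3 d.py
```

```text
4.8 [-0.35  0.86  1.56  0.88  1.78 -1.02] [555.3  60.8 187.1]
[[ 3.20767464e-04 -9.67638022e-01 -2.52342140e-01  6.89821208e+01]
 [ 9.99999517e-01  7.58853686e-05  9.80168200e-04 -7.41322610e-01]
 [-9.29298942e-04 -2.52342332e-01  9.67637579e-01 -1.61379449e+02]
 [ 0.00000000e+00  0.00000000e+00  0.00000000e+00  1.00000000e+00]]
flask_cap [([319.9, 237.7], 0.95)]
flask_mid [([319.5, 331.8], 0.89)]
flask [([320.2, 384.3], 0.95)]
[287.1, 200.5, 359.6, 407.3] 0.72
(array([520.05062521, 162.213211  ]), np.float64(2189.2919921875))
```

View pics/w_B.png

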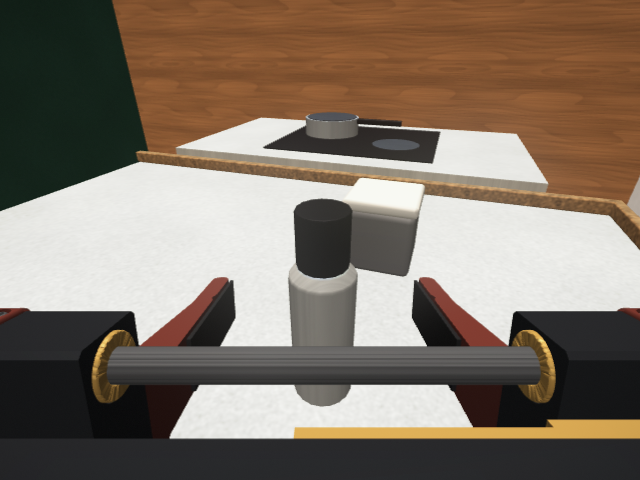

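The flask is centred between the fingers: cap at (320,238), axis at column 322, finger mid at about 324. Next I compute the approach.

```bash
python3 -c "
from plan import *
p=np.load('Pw_B.npy');Pm=np.load('P.npz')
print(tri([p,Pm['top'],Pm['side']],[[321.5,237.7],[231,271],[284,180]]))
R1=frame(.325,75)
f=np.array([521,161,158.])
plan(f+R1[:,2]*19,R1,step=25)"
```

```text
(array([521.94065384, 160.22455096, 165.18000637]), array([3.81599569]))
[[1, [0, 0, 0.43], [0, 0.0, 0.0]], [1, [0, 0, 0.43], [0, 0.001, 0.0]], [1, [0, 0, 0.44], [0, 0.0, 0.0]], [1, [-0.01, -0.01, 0.43], [0, 0.001, 0.0]], [1, [-0.01, 0, 0.44], [0, 0.0, 0.001]], [1, [0, -0.01, 0.43], [-0.001, 0.001, 0.0]]]
end [515.  178.3 153.2] 6
```

{"method": "apply_moves", "body": {"targets": [[1,[0,0,0.43],[0,0,0]],[1,[0,0,0.43],[0,0.001,0]],[1,[0,0,0.44],[0,0,0]],[1,[-0.01,-0.01,0.43],[0,0.001,0]],[1,[-0.01,0,0.44],[0,0,0]],[1,[0,-0.01,0.43],[0,0.001,0]]]}}

```text
t: 5.8
ee_pos: [514.0, 179.4, 151.9]
orientation: [-1.119, -1.559, -0.862]
ft_force: [-0.9, 0.1, -0.1]
width: 87.8
grasp_force: 0.0
```

{"method": "apply_moves", "body": {"targets": [[-1,[0,0,0],[0,0,0]],[-1,[0,0,0],[0,0,0]],[-1,[0,0,0],[0,0,0]],[-1,[0,0,0],[0,0,0]],[-1,[0,0,0],[0,0,0]],[-1,[0,0,0],[0,0,0]]]}}

```text
t: 6.55
ee_pos: [514.8, 177.8, 152.5]
orientation: [-1.12, -1.559, -0.863]
ft_force: [0.8, -0.2, -0.4]
width: 43.4
grasp_force: 30.0
```

{"method": "apply_moves", "body": {"targets": [[-1,[0.14,0,-0.04],[0,0,0]],[-1,[0.29,0,-0.08],[0,0,0]],[-1,[0.39,0,-0.1],[0,0,0]],[-1,[0.39,0,-0.1],[0,0,0]],[-1,[0.39,0,-0.1],[0,0,0]],[-1,[0.29,0,-0.08],[0,0,0]],[-1,[0.14,0,-0.04],[0,0,0]],[-1,[0,0,0],[0,0,0]]]}}

```text
t: 7.55
ee_pos: [514.6, 177.8, 257.8]
orientation: [-1.119, -1.56, -0.863]
ft_force: [0.4, 0.3, -3.2]
width: 43.4
grasp_force: 30.0
```

```bash
python3 -c "
from plan import *
o=ctrl.get_obs();print(o['ee_pos'],o['width'],o['ft_force'],o['qpos'])
R2=frame(.187,-15); y=np.array([-np.sin(.187),np.cos(.187),0])
g=np.array([655,-124,240])+89.4*y
plan(g+R2[:,2]*19,R2,jaw=-1,step=25,deg=5)"
```

```text
[514.6450279  177.75788239 257.78603874] 43.445424405960004 [ 0.3826121   0.26413619 -3.18868732] [-0.19105989  0.6800657   1.73258578  1.01164012  1.69833595 -0.94798879]
[[-1, [-0.1, 0.05, -0.24], [-0.003, -0.053, 0.004]], [-1, [-0.12, 0.05, -0.23], [-0.003, -0.053, 0.004]], [-1, [-0.14, 0.05, -0.22], [-0.002, -0.053, 0.004]], [-1, [-0.16, 0.06, -0.21], [-0.002, -0.053, 0.005]], [-1, [-0.18, 0.06, -0.19], [-0.003, -0.053, 0.005]], [-1, [-0.19, 0.06, -0.18], [-0.003, -0.053, 0.004]], [-1, [-0.2, 0.06, -0.16], [-0.002, -0.053, 0.004]], [-1, [-0.22, 0.06, -0.14], [-0.002, -0.052, 0.005]]]
[[-1, [-0.23, 0.07, -0.13], [-0.003, -0.052, 0.005]], [-1, [-0.24, 0.07, -0.11], [-0.003, -0.053, 0.004]], [-1, [-0.24, 0.07, -0.09], [-0.002, -0.053, 0.004]], [-1, [-0.25, 0.07, -0.07], [-0.002, -0.052, 0.005]], [-1, [-0.25, 0.08, -0.04], [-0.003, -0.052, 0.005]], [-1, [-0.26, 0.08, -0.02], [-0.002, -0.053, 0.004]], [-1, [-0.26, 0.08, 0], [-0.003, -0.052, 0.005]], [-1, [-0.25, 0.08, 0.02], [-0.002, -0.053, 0.004]]]
[[-1, [-0.25, 0.08, 0.04], [-0.003, -0.052, 0.005]], [-1, [-0.25, 0.08, 0.06], [-0.002, -0.053, 0.004]], [-1, [-0.24, 0.09, 0.08], [-0.003, -0.052, 0.005]]]
end [639.5 -41.1 221.5] 19
```

{"method": "apply_moves", "body": {"targets": [[-1,[-0.1,0.05,-0.24],[-0.003,-0.053,0.004]],[-1,[-0.12,0.05,-0.23],[-0.003,-0.053,0.004]],[-1,[-0.14,0.05,-0.22],[-0.002,-0.053,0.004]],[-1,[-0.16,0.06,-0.21],[-0.002,-0.053,0.005]],[-1,[-0.18,0.06,-0.19],[-0.003,-0.053,0.005]],[-1,[-0.19,0.06,-0.18],[-0.003,-0.053,0.004]],[-1,[-0.2,0.06,-0.16],[-0.002,-0.053,0.004]],[-1,[-0.22,0.06,-0.14],[-0.002,-0.052,0.005]]]}}

```text
t: 8.55
ee_pos: [566.1, 85.7, 241.1]
orientation: [-1.566, -2.034, -0.491]
ft_force: [0.3, 0.5, -3.1]
width: 43.4
grasp_force: 30.0
```

{"method": "apply_moves", "body": {"targets": [[-1,[-0.23,0.07,-0.13],[-0.003,-0.052,0.005]],[-1,[-0.24,0.07,-0.11],[-0.003,-0.053,0.004]],[-1,[-0.24,0.07,-0.09],[-0.002,-0.053,0.004]],[-1,[-0.25,0.07,-0.07],[-0.002,-0.052,0.005]],[-1,[-0.25,0.08,-0.04],[-0.003,-0.052,0.005]],[-1,[-0.26,0.08,-0.02],[-0.002,-0.053,0.004]],[-1,[-0.26,0.08,0],[-0.003,-0.052,0.005]],[-1,[-0.25,0.08,0.02],[-0.002,-0.053,0.004]]]}}

```text
t: 9.55
ee_pos: [618.7, -6.5, 225.3]
orientation: [-1.981, -2.437, 0.038]
ft_force: [-0.9, -0.1, -3.2]
width: 43.5
grasp_force: 30.0
```

{"method": "apply_moves", "body": {"targets": [[-1,[-0.25,0.08,0.04],[-0.003,-0.052,0.005]],[-1,[-0.25,0.08,0.06],[-0.002,-0.053,0.004]],[-1,[-0.24,0.09,0.08],[-0.003,-0.052,0.005]],[-1,[0,0,0],[0,0,0]]]}}

```text
t: 10.05
ee_pos: [638.0, -40.1, 219.1]
orientation: [1.872, 2.26, -0.249]
ft_force: [0.1, 1.0, -3.9]
width: 43.3
grasp_force: 30.5
```

```bash
cat > s.py <<'E'
import sys
from h import *
t=sys.argv[1]
for n in ["side","wrist"]:
    o=ctrl.get_obs(); im=ctrl.get_image(n); cv2.imwrite(f"pics/{n}_{t}.png",im["pixels"])
    np.save(f"P_{n}_{t}.npy",P(im) if n=="side" else wristP(im,o))
a=cv2.resize(cv2.imread(f"pics/side_{t}.png")[140:380,200:440],(400,400),interpolation=cv2.INTER_CUBIC); b=cv2.resize(cv2.imread(f"pics/wrist_{t}.png"),(400,300))
c=np.zeros((400,800,3),np.uint8); c[:,:400]=a; c[:300,400:]=b; cv2.imwrite(f"pics/c_{t}.png",c)
E
python3 s.py C
```

```text
(no output)
```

View pics/c_C.png

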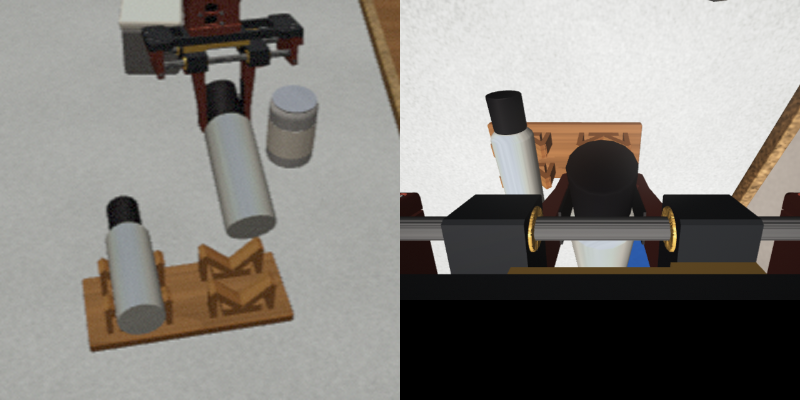

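The combined picture shows the flask held nearly level, foot at crop (250,225), above and to the right of the free cradle. Next I measure the sag from the side silhouette.

```bash
cat > e.py <<'E'
from fit import *
import sys
t=sys.argv[1]; ps=np.load(f"P_side_{t}.npy")
o=ctrl.get_obs(); Q=R.from_rotvec(o["orientation"]).as_matrix(); g=o["ee_pos"]-19*Q[:,2]
print("grasp",g,"tool y",Q[:,1],"z",Q[:,2],"t",o["t"])
ctrl.get_image("top"); pt=P(ctrl.get_image("top"))
V=[]
for n,p in (("side",ps),("top",pt)):
    for e in ctrl.masks_of("flask",n)[:3]:
        c=np.argwhere(e["region"]).mean(0)[::-1]; print(n,c,e["bbox"],e["score"],proj(p,g-np.cross(Q[:,1],[0,0,-1])*-80))
    L=ctrl.masks_of("flask",n)
x=np.cross([0,0,1.],Q[:,1]); x/=np.linalg.norm(x)     # horizontal, cap direction
c0=proj(ps,g-80*x); L=ctrl.masks_of("flask","side")
e=min(L,key=lambda e:np.linalg.norm(np.argwhere(e["region"]).mean(0)[::-1]-c0)); print("err",np.argwhere(e["region"]).mean(0)[::-1]-c0)
def ax(th): return x*np.cos(th)+np.array([0,0,np.sin(th)])
print("h,pitch",fit([(ps,e["region"])],lambda q:pts(g-q[0]*ax(q[1]/100),ax(q[1]/100)),[157,0],[8,10]))
E
python3 e.py C
```

```text
grasp [637.68233791 -35.76522202 238.47424702] tool y [ 0.98273107  0.18501864 -0.00278226] z [ 0.04457822 -0.25131796 -0.96687748] t 10.15
side [342.11720511 238.78324568] [321.7, 187.4, 369.2, 285.5] 0.94 [326.27363526 182.92370903]
top [362.80842912 210.52490421] [325.2, 191.8, 397.3, 228.3] 0.56 [284.07015208 222.73951969]
err [-1.59357687  7.12324517]
h,pitch (array([158.25812531,  31.73586845]), np.float64(35.865116119384766))
```

```bash
cat >> e.py <<'E'
em=ctrl.masks_of("flask","top"); c1=proj(pt,g-80*x)
et=min(em,key=lambda e:np.linalg.norm(np.argwhere(e["region"]).mean(0)[::-1]-c1)); print("top err",np.argwhere(et["region"]).mean(0)[::-1]-c1)
f=lambda q:pts(g-q[0]*ax(q[1]/100)+[q[2],0,0],ax(q[1]/100))
for th in (0,10,20,30,40): print(th,fit([(ps,e["region"])],lambda q:f([q[0],th,q[1]]),[157,0],[8,4]))
print("3par both",fit([(ps,e["region"]),(pt,et["region"])],f,[157,10,0],[8,10,3]))
E
python3 e.py C | tail -7
```

```text
top err [0.79254336 0.87557158]
0 (array([182.05854595,  -8.54533112]), np.float64(248.5482177734375))
10 (array([171.15028477,  -5.87763095]), np.float64(130.59918212890625))
20 (array([163.1603725 ,  -3.66684705]), np.float64(55.002201080322266))
30 (array([158.65382862,  -1.83412337]), np.float64(34.128299713134766))
40 (array([ 1.56563511e+02, -2.13584900e-02]), np.float64(50.75020980834961))
3par both (array([ 1.58481038e+02,  3.46433585e+01, -6.76546891e-02]), np.float64(534.7230224609375))
```

The flask has sagged about 0.32 rad, foot down, with no lengthwise slip. Now a closer look at the free cradle in wrist pictures A and C to pin down its position.

```bash
python3 -c "
import cv2,numpy as np
a=cv2.imread('pics/w_A.png')[215:315,300:410]; b=cv2.imread('pics/wrist_C.png')[185:285,270:400]
c=np.zeros((300,1,3),np.uint8)
o=np.hstack([cv2.resize(a,None,fx=3.3,fy=3.3,interpolation=cv2.INTER_CUBIC),cv2.resize(b,None,fx=3.3,fy=3.3,interpolation=cv2.INTER_CUBIC)]);cv2.imwrite('pics/z.png',o);print(o.shape)"
```

```text
(330, 792, 3)
```

View pics/z.png

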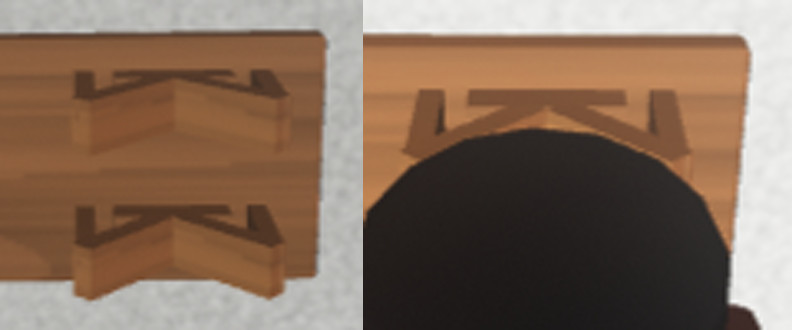

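```bash
python3 -c "
from h import *
A=np.load('Pw_A.npy');C=np.load('P_wrist_C.npy'); yaw=.187
ex=np.array([np.cos(yaw),np.sin(yaw)]);ey=np.array([-ex[1],ex[0]])
for nm,p,u,v,z,dy in [('A tips+',A,354.8,244.4,65,41),('A bot+',A,353.3,239.2,30,41),('A tips-',A,354.4,288.9,65,-19),('A bot-',A,353.2,280.5,30,-19),('C tips+',C,325.9,231,65,41),('C bot+',C,325.9,218.5,30,41)]:
    q=onplane(p,[u,v],z); b=q-dy*ey; print(nm,b,'rack x',b@ex,'y',b@ey)
for b in ([652.7,-121.7],[656.1,-125.3],[655,-124]): print(b@ex,b@ey)
o=ctrl.get_obs();Q=R.from_rotvec(o['orientation']).as_matrix(); g=(o['ee_pos']-19*Q[:,2])[:2]; print('grasp',g@ex,g@ey,o['qpos'].round(2),o['t'])
"
```

```text
A tips+ [ 653.94613077 -121.9538042 ] rack x 619.8728100977553 y -241.4041665223863
A bot+ [ 655.38732263 -123.39906544] rack x 621.0201853157176 y -243.09216655257342
A tips- [ 653.8540036 -121.191734 ] rack x 619.9239670597523 y -240.6382544018651
A bot- [ 655.53394766 -122.22613395] rack x 621.3823162236732 y -241.9669428551738
C tips+ [ 654.33470483 -119.83075924] rack x 620.64930951511 y -239.3903744905484
C bot+ [ 655.09155428 -123.18632847] rack x 620.769123641399 y -242.82815146141678
618.6955891353164 -240.92311633486707
621.3670315353279 -245.09245627104644
620.5278941520712 -243.6106167210205
grasp 620.6238076043101 -154.260103138209 [ 0.04  0.44  1.64 -0.3   1.05  0.  ] 10.9
```

Cradle rack-x is 620.5, and the grasp sits at 620.6, so they line up. I'll level most of the sag while going down to 60 mm above the seat.

```bash
cat > go.py <<'E'
from plan import *
import sys
yaw=.187; ex=np.array([np.cos(yaw),np.sin(yaw),0]);ey=np.array([-ex[1],ex[0],0])
def to(tilt,gz,gx=620.5,gy=-152,**k):
    R2=frame(yaw,tilt); return plan(gx*ex+gy*ey+[0,0,gz]+19*R2[:,2],R2,jaw=-1,**k)
if __name__=="__main__": to(float(sys.argv[1]),float(sys.argv[2]),step=float(sys.argv[3]),deg=3)
E
python3 go.py -30 150 18
```

```text
[[-1, [0.07, 0, 0.28], [0, -0.028, 0]], [-1, [0.08, 0, 0.28], [0, -0.028, 0]], [-1, [0.09, 0, 0.28], [0, -0.028, 0]], [-1, [0.1, 0, 0.27], [0, -0.028, 0]], [-1, [0.12, 0, 0.27], [0, -0.028, 0]], [-1, [0.13, 0, 0.26], [0, -0.027, 0]]]
end [639.8 -43.2 133.7] 6
```

{"method": "apply_moves", "body": {"targets": [[-1,[0.07,0,0.28],[0,-0.028,0]],[-1,[0.08,0,0.28],[0,-0.028,0]],[-1,[0.09,0,0.28],[0,-0.028,0]],[-1,[0.1,0,0.27],[0,-0.028,0]],[-1,[0.12,0,0.27],[0,-0.028,0]],[-1,[0.13,0,0.26],[0,-0.027,0]],[-1,[0,0,0],[0,0,0]]]}}

```text
t: 11.78
ee_pos: [638.9, -42.6, 132.2]
orientation: [1.724, 2.083, -0.464]
ft_force: [0.0, 0.6, -3.1]
width: 43.4
grasp_force: 30.8
```

```bash
python3 s.py D; python3 e.py D | grep -v top; python3 go.py -30 105 9
```

```text
grasp [638.40184442 -33.72216083 150.51485666] tool y [9.82650688e-01 1.85465942e-01 9.43696473e-05] z [ 0.09257859 -0.49006638 -0.86675495] t 11.875
side [341.71630537 266.54005655] [321.9, 223.8, 368.3, 305.2] 0.95 [325.91707733 214.70056645]
err [-0.52045787  2.3098619 ]
h,pitch (array([158.92863083,   5.63193798]), np.float64(52.25653076171875))
0 (array([162.59248829,  -2.59948134]), np.float64(33.620323181152344))
10 (array([155.62114775,  -0.40612447]), np.float64(61.36021041870117))
20 (array([150.24048615,   1.58883955]), np.float64(118.7166976928711))
30 (array([146.36110497,   2.75406456]), np.float64(183.7910919189453))
40 (array([145.09671879,   4.06215191]), np.float64(243.2443084716797))
3par both (array([ 1.59149146e+02,  5.05527377e+00, -9.18522730e-02]), np.float64(190.14353942871094))
[[-1, [0.08, 0, 0.13], [0, 0, 0]], [-1, [0.08, 0, 0.13], [0, 0, 0]], [-1, [0.07, 0, 0.13], [0, 0, 0]], [-1, [0.08, 0, 0.13], [0, 0, 0]], [-1, [0.07, 0, 0.13], [0, 0, 0]], [-1, [0.08, 0, 0.14], [0, 0, -0.001]]]
end [639.9 -43.2  88.4] 6
```

View pics/c_D.png

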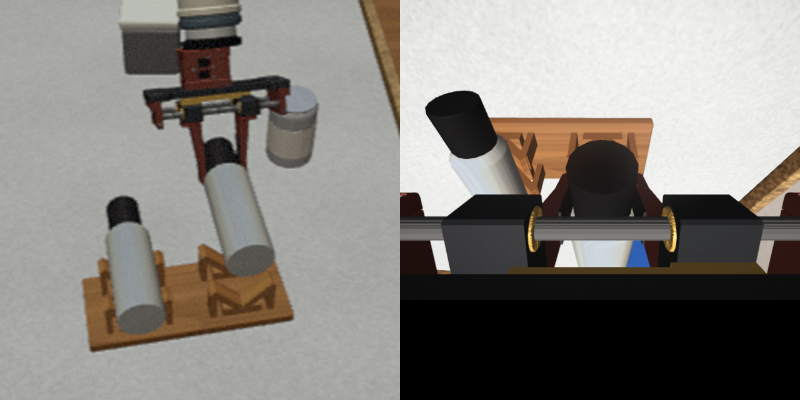

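The flask is nearly level (0.05 rad, foot low) and lines up with the free cradle. Going down.

{"method": "apply_moves", "body": {"targets": [[-1,[0.08,0,0.13],[0,0,0]],[-1,[0.08,0,0.13],[0,0,0]],[-1,[0.07,0,0.13],[0,0,0]],[-1,[0.08,0,0.13],[0,0,0]],[-1,[0.07,0,0.13],[0,0,0]],[-1,[0.08,0,0.14],[0,0,0]],[-1,[0,0,0],[0,0,0]]]}}

```text
t: 13.15
ee_pos: [639.2, -43.1, 87.1]
orientation: [1.725, 2.081, -0.463]
ft_force: [-0.3, 0.4, -3.3]
width: 43.7
grasp_force: 30.8
```

```bash
python3 go.py -32 82 4; python3 -c "
from go import *
o=ctrl.get_obs();Q=R.from_rotvec(o['orientation']).as_matrix(); g=(o['ee_pos']-19*Q[:,2]); print(g@ex,g@ey,g[2])"
```

```text
[[-1, [0.03, 0.0, 0.06], [0, -0.004, 0.0]], [-1, [0.03, 0.0, 0.06], [0, -0.004, 0.0]], [-1, [0.04, 0.0, 0.06], [0, -0.004, 0.0]], [-1, [0.03, 0.0, 0.06], [0, -0.004, 0.0]], [-1, [0.04, 0.0, 0.07], [-0.001, -0.003, 0.0]], [-1, [0.03, 0.01, 0.06], [0, -0.004, 0.0]]]
end [639.9 -43.9  66.1] 6
620.1226730014029 -151.69915533542178 103.6066936415969
```

{"method": "apply_moves", "body": {"targets": [[-1,[0.03,0,0.06],[0,-0.004,0]],[-1,[0.03,0,0.06],[0,-0.004,0]],[-1,[0.04,0,0.06],[0,-0.004,0]],[-1,[0.03,0,0.06],[0,-0.004,0]],[-1,[0.04,0,0.07],[0,-0.003,0]],[-1,[0.03,0.01,0.06],[0,-0.004,0]]]}}

```text
t: 13.9
ee_pos: [640.3, -43.8, 66.7]
orientation: [1.703, 2.055, -0.49]
ft_force: [-0.2, -0.4, -3.1]
width: 43.3
grasp_force: 30.8
```

{"method": "apply_moves", "body": {"targets": [[-1,[0.02,0,0.034],[0,0,0]],[-1,[0.02,0,0.034],[0,0,0]]]}}

```text
t: 14.15
ee_pos: [640.5, -43.9, 62.9]
orientation: [1.704, 2.055, -0.489]
ft_force: [-0.1, 0.4, -2.6]
width: 43.8
grasp_force: 30.8
```

{"method": "apply_moves", "body": {"targets": [[-1,[0.01,0,0.017],[0,0,0]],[-1,[0.01,0,0.017],[0,0,0]]]}}

```text
t: 14.4
ee_pos: [640.5, -44.0, 61.1]
orientation: [1.704, 2.055, -0.489]
ft_force: [0.2, 0.2, -3.3]
width: 43.1
grasp_force: 30.8
```

{"method": "apply_moves", "body": {"targets": [[-1,[0.01,0,0.017],[0,0,0]],[-1,[0.01,0,0.017],[0,0,0]]]}}

```text
t: 14.65
ee_pos: [640.4, -44.1, 59.1]
orientation: [1.704, 2.055, -0.489]
ft_force: [-0.7, 0.0, -3.7]
width: 43.2
grasp_force: 30.8
```

{"method": "apply_moves", "body": {"targets": [[-1,[0.01,0,0.017],[0,0,0]],[-1,[0.01,0,0.017],[0,0,0]]]}}

```text
t: 14.9
ee_pos: [640.4, -44.1, 57.1]
orientation: [1.704, 2.055, -0.49]
ft_force: [-0.7, 0.7, -2.4]
width: 43.1
grasp_force: 30.5
```

{"method": "apply_moves", "body": {"targets": [[-1,[0.01,0,0.017],[0,0,0]]]}}

```text
t: 15.02
ee_pos: [640.3, -44.2, 56.4]
orientation: [1.704, 2.054, -0.49]
ft_force: [-2.7, 2.9, 3.1]
width: 43.8
grasp_force: 30.2
```

{"method": "apply_moves", "body": {"targets": [[-1,[0.01,0,0.017],[0,0,0]]]}}

```text
t: 15.15
ee_pos: [640.4, -44.1, 55.8]
orientation: [1.704, 2.054, -0.49]
ft_force: [-4.1, 4.1, 6.9]
width: 43.0
grasp_force: 30.0
```

Contact at grasp height 72 mm, about 10 N upward. Time to release.

{"method": "apply_moves", "body": {"targets": [[0.3,[0,0,0],[0,0,0]],[0.5,[0,0,0],[0,0,0]],[0.8,[0,0,0],[0,0,0]],[0.8,[0,0,0],[0,0,0]],[0.8,[0,0,0],[0,0,0]]]}}

```text
t: 15.78
ee_pos: [640.5, -44.2, 55.1]
orientation: [1.704, 2.055, -0.489]
ft_force: [-0.6, 0.3, -0.6]
width: 79.0
grasp_force: 0.0
```

```bash
python3 s.py E; python3 -c "
from h import *
print(ctrl.get_obs()['ft_force'])"
```

```text
[ 0.15484883 -0.24575219 -0.80192386]
```

View pics/c_E.png

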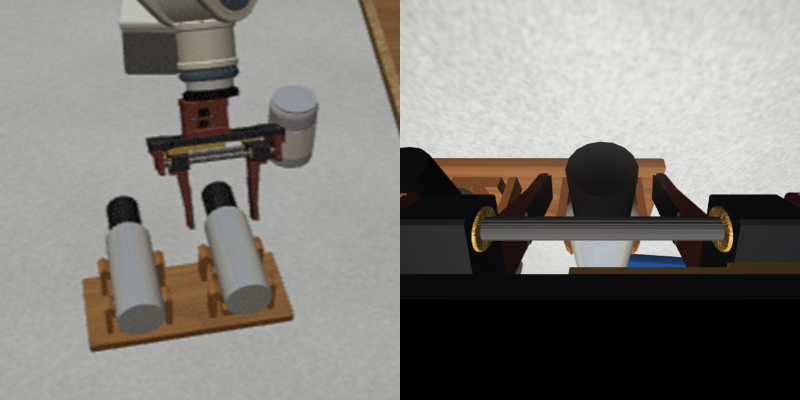

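The flask lies in the far cradle, parallel to the stowed one, with the fingers open on either side of the cap (crop (190,215) and (255,205)). I'll back straight out.

{"method": "apply_moves", "body": {"targets": [[0.8,[0,0,-0.2],[0,0,0]],[0.8,[0,0,-0.4],[0,0,0]],[0.8,[0,0,-0.6],[0,0,0]],[0.8,[0,0,-0.6],[0,0,0]],[0.8,[0,0,-0.6],[0,0,0]],[0.8,[0,0,-0.6],[0,0,0]],[0.8,[0,0,-0.3],[0,0,0]],[0.8,[0,0,0],[0,0,0]]]}}

```text
t: 16.88
ee_pos: [624.7, 42.8, 196.4]
orientation: [1.703, 2.055, -0.486]
ft_force: [0.3, 0.3, -1.4]
width: 79.4
grasp_force: 0.0
```

```bash
cat > f.py <<'E'
from fit import *
V={}
for n in ("side","top"):
    im=ctrl.get_image(n); V[n]=(P(im),ctrl.masks_of("flask",n)+ctrl.masks_of("stowed_flask",n)); 
    cv2.imwrite(f"pics/{n}_F.png",im["pixels"])
def lay(x):
    d=np.array([-np.sin(x[3]),np.cos(x[3]),x[4]]); return pts(np.array(x[:3])-68*d/np.linalg.norm(d),d)
for nm,b in (("placed",[655,-122.5,71]),("stowed",[528,-148,71])):
    vs=[]
    for n,(p,L) in V.items():
        c=proj(p,b); e=min(L,key=lambda e:np.linalg.norm(np.argwhere(e["region"]).mean(0)[::-1]-c)); dd=np.argwhere(e["region"]).mean(0)[::-1]-c
        print(n,dd.round(1),e["bbox"]); 
        if np.linalg.norm(dd)<12: vs.append((p,e["region"]))
    print(nm,fit(vs,lay,[*b,.187,0],[6,6,5,.1,.1]))
E
python3 f.py
```

```text
side [-0.9 -4. ] [318.9, 248.8, 364.4, 327.7]
top [-8.9  1.2] [303.8, 198.7, 388.7, 234.2]
placed (array([ 6.55274006e+02, -1.20602595e+02,  7.04600662e+01,  1.77884406e-01,
       -3.57307521e-02]), np.float64(14.033256530761719))
side [-0.7 -2.7] [264.0, 260.8, 303.1, 340.6]
top [-7.4  1.1] [319.0, 256.4, 397.9, 287.5]
stowed (array([ 5.28352074e+02, -1.49908566e+02,  7.02701310e+01,  1.86247062e-01,
       -2.21600691e-02]), np.float64(12.478630065917969))
```

```bash
python3 -c "
from workcell import ctrl
print(ctrl.close_job())"
```

```text
the job is handed in; nothing more can be done
None
```

The standing flask now lies released in the free far cradle with its cap to the rack's +y, about 2 mm lengthwise and 1 mm in height from the bay point by the final silhouette fit; the stowed flask moved under 3 mm by the same measure, and the job is handed in (no verdict was returned).

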